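# Close up the mahjong chip case

### The arm

A 6-joint arm with a two-finger parallel gripper is mounted at the origin on the work surface. World frame = base frame: x ahead of the robot, y to its left, z up, the work surface at z = 0. Lengths are in m, angles in rad, forces in N, time in s.
With the tool pointing down it reaches from about 0.4 to 0.925 m from the base axis. Payload 12.5 kg.
Tool frame: the origin (TCP) lies at the very end of the fingers, on their centre line; the grasp point (between the pads) lies 19 mm behind it; z points along the fingers, y is the direction in which the jaws open and shut (so a half turn about z gives the same grasp; the last joint's range is limited). The gripper opens to 95 mm and grips with 3 to 60 N. Pads are 20 mm wide; open, the fingers measure 119 mm over their backs; the gripper's body (75 mm by 180 mm) begins 59 mm behind the grasp point.
Start: joints at [1.159, 0.491, 1.559, -0, 1.092, -0.106], TCP at [0.188, 0.596, 0.215] pointing down, gripper open.
Joint ranges: [-3.1, 3.1], [-0.84, 2.19], [0.05, 2.79], [-1.13, 4.28], [0.06, 2.93], [-2.69, 2.69]. Speed limits (rad/s): [2.22, 2.22, 2.79, 3.14, 3.14, 3.14].

### API

Orientations are given as a 3x3 rotation matrix whose columns are the frame's x, y, z axes.
In Python, from plant import state, eyes, manip gives the robot as it stands.
- The arm moves only by the tool send_rows, never from a script. Its argument "series" is a list of rows, each a list of 3 entries, a list of its own where there are three numbers: the shift along the tool's x, y, z in m, then the turn, a rotation vector about the tool's x, y, z in degrees, then the closure, from -1 (fully open) to 1 (shut). A call has 1 to 8 rows; each row is the pose to reach, as a shift and turn from the pose commanded when the call began, along the tool's axes at that moment; what a row does not reach only later rows make up. A row lasts 1/10 s, in which the tool goes at most 50 mm and 8.59 degrees, less where a joint would pass 70% of its speed; a pose out of reach is approached as far as the arm can. A call with a gripper value outside its range is refused whole. The fingers move at their own pace and stop on an object; the grip force is fixed at half the most. Time passes only in rows, so rows that repeat a pose let the fingers close. It gives the time, the measured TCP pose, the force and the opening at its end, in the units of the state.
- state(): the state, without advancing time (a new reading comes with each control period).
- eyes.camera(name): name is "scene" or "top" or "wrist"; returns a dict with "frame" (400x640x3 uint8, red, green, blue), "z_map" (400x640 float32, m along the optical axis (not along the pixel's ray), 0 where there is no reading), "vertical_fov" (degrees; the focal length in pixels is half the picture's height over the tangent of half this angle, whatever the lens; pixels are square), "cx", "cy" (the principal point, pixels), "cam_to_world" (4x4, takes a point from camera to world coordinates); the wrist camera has in their place "T_tool_cam" (4x4, takes a point from camera to tool coordinates, whose origin is the TCP and whose axes are the flange's). Camera axes: x right, y up, looking along -z (the intrinsics and any distortion apply to the point x, -y, -z); pixel columns grow to the right and rows downward; lengths in m; the calibration is good to about 2 mm. A picture is of the moment at which its call begins: read the wrist's pose just before it.
- manip.close_job(): hands the job in, once; it reports no verdict.
Trained networks look in the newest picture that a camera, given by its name, has taken for a name from the list of things; names that differ only in an ending like _2 or _b are one class to them, and where a whole thing is asked for, a point or a joint stands for the part that bears it (a point fixed in the world has none). Each returns a list of dicts, best first, with "score" (0 to 1); they miss things now and then, are a little off and sometimes report something else, mostly with a low value. They report only what shows in the picture. A call takes as long as a camera call. They do not tell look-alikes from the thing itself.
- eyes.boxes_of(name, camera): "bbox" ([left, top, width, height] in pixels, round what is visible of it).
- eyes.mark_of(name, camera): "xy" ([column, row] in pixels: a listed point, or the origin of a listed thing).
The state is a dict: "time": time; "joint_positions": joint angles; "dq": joint speeds; "effort": joint torques, N m; "tcp_pos": TCP position; "tcp_rot": TCP orientation; "ft_force": force on the tool from outside, world axes, zero at the start; "ft_torque": the same for the moment, N m; "grip_width": finger opening in m.
Only numpy, scipy, OpenCV 4.12 (cv2) and the standard library are available. Lean on these libraries where they do the work, as an engineer would, in place of code of your own. Each camera call takes 0.05 s, during which the arm holds its last target. There are 200 camera calls.

### The job

Pack the chips away: lower the bone-white and the jade-green chip box into the two pockets of the walnut chip case, one in each, either way. Then shut the case with the camphor-wood cover: tilt it, tuck one end under the brass lip and push it against the sprung bar there until the other end clears the end wall, level it into the case, fully home and flat, and let go. Leave the tile row, pusher, ashtray and incense holder where they are.

Things in the scene. Friction and masses are not known exactly. Their poses are not given: they have to be found in the camera images.
- case: Walnut chip case, fixed to the table, 193 x 128 mm (x, y), 48 mm high, 57 at the lip. Origin on the table, near the middle; x along the case, away from the brass lip; z up. The cover lies on a flat deck at z 38, x -93 to 82, y -56 to 56 mm, which has two pockets. Side walls (8 mm) and plain end wall (inner face x 82, 10 mm thick) rise to z 48; the end wall under the lip has its inner face at x -93.
- lip_edge (a point): Middle of the lower front edge of the brass lip, at case (-66, 0, 52) mm. The lip is 5 mm thick (z 52 to 57) and covers x -101 to -66 mm over the full width.
- pocket_lip (a point): Middle of the floor of the pocket nearer the lip; case frame (-22, 0, 6) mm. The pocket is 46 mm along case x, 84 mm along case y and 32 mm deep, open upwards at the deck.
- pocket_wall (a point): Middle of the floor of the pocket nearer the plain end wall; case frame (36, 0, 6) mm; same size as the other pocket.
- bar (a joint): Sprung brass bar on the deck under the lip, 104 mm wide, 11.5 mm high: how far it is pushed in towards the lip's end wall, 0 to 0.014 m. At 0 its face is at case x = -71 mm, at the stop -85 mm. It pushes back with about 2 N at 0, 4.5 N at 7 mm, 7 N at the stop. The cover, when home, holds it in by about 7 mm.
- cover: Loose camphor-wood plate 160 x 104 x 8 mm (x, y, z), about 0.26 kg, lying flat. Origin: middle of its underside, z up. A dark bar handle stands mid-top: 60 mm along x, 18 mm wide, z 8 to 38 mm. Ends are alike: either may go under the lip. Home, it lies on the deck against the plain end wall (origin about case x 2, y 0 mm), with 4 mm to spare at each side.
- cover_end_a (a point): Middle of the lower edge of the cover's end at its x = -80 mm. Too long to go in level, the cover passes under the lip and over the plain end wall when tilted about 4 to 15 degrees, lip end down on the deck; the bar must then be pushed in 7 mm or more (14 mm leaves 7 mm to spare) before the other end can drop inside the end wall.
- cover_end_b (a point): Middle of the lower edge of the cover's end at its x = +80 mm. The spring can make the raised end stick on the end wall, so it may need pressing down.
- bone_box: Closed bone-white chip box with jade trim, loose, 36 mm (x) by 76 mm (y) by 30 mm high, about 0.1 kg. Origin: middle of its underside. In a pocket its long side lies along case y and its top is 2 mm below the deck. Gripped across its 36 mm width near its top, it can be started in the pocket and let drop.
- jade_box: Closed jade-green chip box with bone trim, same size, mass and axes as bone_box.
- tile_row: Row of six standing bone-and-bamboo mahjong tiles joined as one, 24 mm by 171 mm (y) by 38 mm high, leave alone. Origin: under its middle.
- pusher: Walnut tile pusher, bar 30 mm by 200 mm (y) by 14 mm, leave alone. Origin: under its middle.
- ashtray: Round cobalt glass ashtray, 104 mm across, 35 mm high, leave alone. Origin: under its middle.
- incense: Squat brass incense holder, 72 mm across, 56 mm high, leave alone. Origin: under its middle.
Mind the look-alikes: they are no part of the job. What is shaped like the bone_box but orange is not meant.

How it is judged:
On the way, in this order (a step that is already met when the one before it is completed fails the run):
1. Both chip boxes lie flat in the pockets, one in each, and are let go ((((distance between bone_box and pocket_lip below 0.012 m and angle between bone_box's own z axis and vertical below 0.1 rad) and (distance between jade_box and pocket_wall below 0.012 m and angle between jade_box's own z axis and vertical below 0.1 rad)) or ((distance between jade_box and pocket_lip below 0.012 m and angle between jade_box's own z axis and vertical below 0.1 rad) and (distance between bone_box and pocket_wall below 0.012 m and angle between bone_box's own z axis and vertical below 0.1 rad))) and contact force between each of bone_box, jade_box and the fingers below 0.1 N), for 0.2 s.
2. The cover is tilted by more than 0.05 rad with one end reaching at least 3 mm under the brass lip (((x of cover_end_a in the frame of case between -0.095 and -0.069 m and z of cover_end_a in the frame of case below 0.047 m and y of cover_end_a in the frame of case between -0.02 and 0.02 m) or (x of cover_end_b in the frame of case between -0.095 and -0.069 m and z of cover_end_b in the frame of case below 0.047 m and y of cover_end_b in the frame of case between -0.02 and 0.02 m)) and angle between cover's own z axis and vertical above 0.05 rad), for 0.05 s.
At the end, for the whole second after the job is handed in: One chip box flat in each pocket (origin within 12 mm of its floor's middle, tilt < 0.1 rad); cover home: origin in the case frame |x| < 6 mm, |y| < 7 mm, z 35 to 40.5 mm, tilt < 0.025 rad, turned < 0.08 rad from the case, still and let go ((((distance between bone_box and pocket_lip below 0.012 m and angle between bone_box's own z axis and vertical below 0.1 rad) and (distance between jade_box and pocket_wall below 0.012 m and angle between jade_box's own z axis and vertical below 0.1 rad)) or ((distance between jade_box and pocket_lip below 0.012 m and angle between jade_box's own z axis and vertical below 0.1 rad) and (distance between bone_box and pocket_wall below 0.012 m and angle between bone_box's own z axis and vertical below 0.1 rad))) and x of cover in the frame of case between -0.006 and 0.006 m and y of cover in the frame of case between -0.007 and 0.007 m and z of cover in the frame of case between 0.035 and 0.0405 m and angle between cover's own z axis and vertical below 0.025 rad and angle between the x axis of cover and the x axis of case, either way round below 0.08 rad and linear speed of cover below 0.01 m/s and contact force between cover and the fingers below 0.1 N); the robot touches nothing.
It fails at once if The tile row is moved by more than 30 mm (distance of tile_row from where it was at the start of the episode above 0.03 m).
It fails at once if The tile pusher is moved by more than 30 mm (distance of pusher from where it was at the start of the episode above 0.03 m).
It fails at once if The ashtray is moved by more than 30 mm (distance of ashtray from where it was at the start of the episode above 0.03 m).
It fails at once if The incense holder is moved by more than 30 mm (distance of incense from where it was at the start of the episode above 0.03 m).
It also fails if it takes over 67 s, if anything falls off the work surface, if the arm or the gripper's body presses on something with over 40 N, if the wrist force passes 120 N, or if a joint passes its speed limit or range.

## Working session

There is one attempt and no reset: what is moved stays moved. The work goes in short steps, Python scripts to look and compute and a tool call to move; the robot and the scene stay as the last step left them, time stands still between calls to the robot, and variables do not carry over. Pictures are saved under pics/ and viewed, about 8 in all and at most 12, crops included, and the job is handed in when it is done.

Besides the shell and the picture viewer there is one more tool, called as a command line: name --argument value ..., lists and objects as JSON in quotes. send_rows: Moves the arm, as the interface text tells. Its arguments: {"type":"object","properties":{"series":{"type":"array"}},"required":["series"]}

```bash
mkdir -p pics; ls; cat > h.py <<'E'
import numpy as np, cv2
from plant import state, eyes, manip
def cloud(c, st=None):
    h,w=c["z_map"].shape
    f=h/2/np.tan(np.radians(c["vertical_fov"])/2)
    u,v=np.meshgrid(np.arange(w),np.arange(h)); z=c["z_map"]
    P=np.stack([(u-c["cx"])/f*z,-(v-c["cy"])/f*z,-z,np.ones_like(z)],-1)
    T=c["cam_to_world"] if "cam_to_world" in c else None
    if T is None:
        A=np.eye(4);A[:3,:3]=st["tcp_rot"];A[:3,3]=st["tcp_pos"];T=A@c["T_tool_cam"]
    P=(P@np.array(T).T)[...,:3]; P[z<=0]=np.nan
    return P
def save(n,im): cv2.imwrite(f"pics/{n}.png",im[...,::-1])
E
python3 - <<'E'
from h import *
for n in ("top","scene"):
    c=eyes.camera(n); save(n+"0",c["frame"]); print(n,{k:v for k,v in c.items() if k not in("frame","z_map")})
    P=cloud(c); np.save(n,P); np.save(n+"rgb",c["frame"])
    for o in "case lip_edge pocket_lip pocket_wall cover cover_end_a cover_end_b bone_box jade_box tile_row pusher ashtray incense".split():
        for d in eyes.mark_of(o,n)[:3]:
            x,y=np.round(d["xy"]).astype(int); 
            p=P[min(max(y,0),399),min(max(x,0),639)]
            print(o,round(d["score"],2),x,y,p.round(3))
s=state();print(s["tcp_pos"],s["tcp_rot"],s["time"],s["ft_force"],s["grip_width"])
E
```

```text
pics
top {'vertical_fov': 45.72768956715839, 'cx': 318.50705912551746, 'cy': 197.1973653269812, 'cam_to_world': array([[-0.02546558,  0.9898846 , -0.13957073,  0.34916684],
       [-0.99958025, -0.02714305, -0.01012819,  0.08607109],
       [-0.01381412,  0.13925422,  0.99016031,  1.49248171],
       [ 0.        ,  0.        ,  0.        ,  1.        ]])}
case 0.8 312 209 [0.518 0.122 0.036]
lip_edge 0.8 315 232 [0.447 0.114 0.041]
pocket_lip 0.95 313 217 [0.496 0.12  0.012]
pocket_wall 0.73 313 204 [0.537 0.119 0.009]
pocket_wall 0.25 406 190 [ 0.575 -0.177 -0.001]
cover 0.64 415 216 [ 0.488 -0.194  0.037]
cover 0.45 312 211 [0.512 0.122 0.034]
cover_end_a 0.98 422 236 [ 0.428 -0.218  0.008]
cover_end_a 0.87 407 189 [ 0.578 -0.181 -0.002]
cover_end_a 0.49 313 220 [0.487 0.121 0.002]
cover_end_b 0.98 422 236 [ 0.428 -0.218  0.008]
cover_end_b 0.87 407 189 [ 0.578 -0.181 -0.002]
cover_end_b 0.49 313 220 [0.487 0.121 0.002]
bone_box 0.84 190 206 [0.539 0.502 0.03 ]
bone_box 0.78 181 240 [0.433 0.528 0.034]
bone_box 0.76 216 166 [0.663 0.422 0.03 ]
jade_box 0.53 241 245 [0.413 0.343 0.0
[... 1031 characters left out ...]
33 [ 0.42  -0.209  0.009]
bone_box 0.98 359 325 [0.669 0.43  0.029]
bone_box 0.97 450 238 [0.309 0.394 0.03 ]
bone_box 0.85 455 310 [0.45  0.542 0.027]
jade_box 0.65 409 249 [0.425 0.351 0.028]
jade_box 0.24 230 203 [ 0.748 -0.087  0.005]
tile_row 0.83 252 252 [0.782 0.11  0.035]
pusher 0.69 208 146 [ 0.699 -0.329  0.012]
ashtray 0.95 230 201 [ 0.745 -0.092  0.007]
incense 0.92 312 300 [0.729 0.317 0.045]
incense 0.49 333 213 [0.524 0.134 0.025]
[0.18814321 0.59601921 0.21463421] [[-9.53615218e-01  3.01028263e-01  3.60328013e-05]
 [ 3.01028264e-01  9.53615218e-01  2.10864136e-05]
 [-2.80138212e-05  3.09552165e-05 -9.99999999e-01]] 1.4 [-0.40402595 -0.04950803 -0.10515921] 0.09512735059256545
```

View images.

```bash
python3 - <<'E'
import cv2
t=cv2.imread("pics/top0.png")[90:290,130:500]; cv2.imwrite("pics/topc.png",cv2.resize(t,(740,400),interpolation=cv2.INTER_CUBIC))
E
```

```text
(no output)
```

View pics/scene0.png

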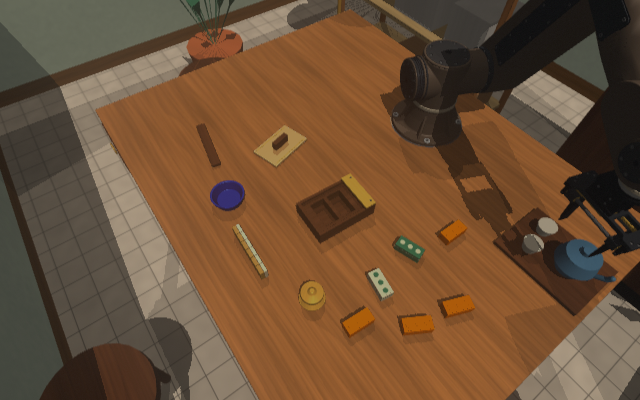

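View pics/topc.png

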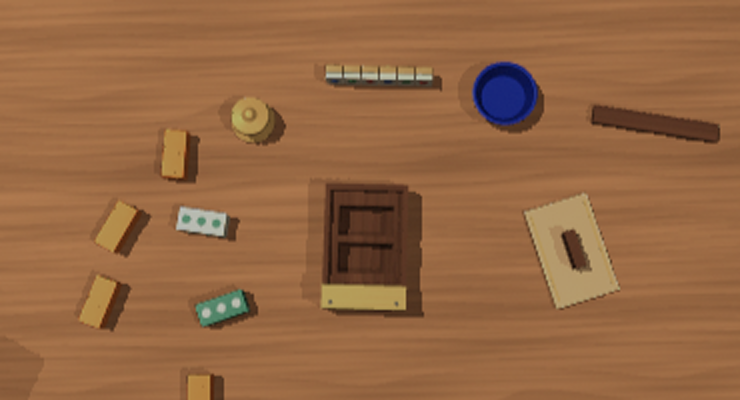

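```bash
python3 - <<'E'
from h import *
def rect(P,m,n):
    Q=P[m]; r=cv2.minAreaRect((Q[:,:2]*1000).astype(np.float32)); print(n,len(Q),"c",np.round(r[0],1),"size",np.round(r[1],1),"ang",round(r[2],2),"zmed",np.round(np.median(Q[:,2])*1000,1),"mean",(Q.mean(0)*1000).round(1))
for n in("top","scene"):
    P=np.load(n+".npy"); R=np.load(n+"rgb.npy"); x,y,z=P[...,0],P[...,1],P[...,2]
    reg=lambda a,b,c,d,l,h:(x>a)&(x<b)&(y>c)&(y<d)&(z>l)&(z<h)
    print("table z",np.nanmedian(z[reg(.6,.65,-.1,.2,-.05,.05)]))
    rect(P,reg(.50,.61,.31,.42,.024,.036),n+" bone")
    rect(P,reg(.36,.47,.29,.40,.024,.036),n+" jade")
    rect(P,reg(.35,.65,.0,.24,.042,.07),n+" casetop")
    rect(P,reg(.35,.65,.0,.24,.0535,.07),n+" lip")
    rect(P,reg(.38,.62,-.3,-.1,.004,.013),n+" cover")
    rect(P,reg(.38,.62,-.3,-.1,.030,.05),n+" handle")
    rect(P,reg(.38,.62,0,.22,.034,.042),n+" deck")
E
```

```text
table z 0.0005093469043300214
top bone 269 c [552.5 376.2] size [77.6 36.6] ang 80.04 zmed 30.5 mean [552.1 376.3  30.3]
top jade 278 c [417.2 345.3] size [36.1 76.6] ang 18.17 zmed 29.8 mean [416.9 345.6  29.8]
top casetop 1014 c [505.4 121.5] size [128.  193.6] ang 87.15 zmed 52.6 mean [483.2 123.1  52.1]
top lip 466 c [504.5 121.4] size [126.5 191.9] ang 86.67 zmed 57.5 mean [431.1 124.3  57.7]
top cover 1760 c [ 499.9 -200. ] size [199.4 239.5] ang 89.81 zmed 7.4 mean [ 495.9 -200.2    7.7]
top handle 124 c [ 493.3 -200.2] size [59.2 19.4] ang 14.79 zmed 38.0 mean [ 493.  -199.9   38. ]
top deck 748 c [504.7 124. ] size [120.6 194.6] ang 88.3 zmed 38.3 mean [520.9 121.1  38.2]
table z -9.413959983695097e-05
scene bone 393 c [553.5 376. ] size [76.9 37.7] ang 80.39 zmed 29.7 mean [554.6 377.6  29.6]
scene jade 337 c [417.9 345.4] size [39.2 76.1] ang 18.02 zmed 29.8 mean [419.6 346.5  29.7]
scene casetop 964 c [506.4 121.4] size [131.2 195.5] ang 86.72 zmed 50.1 mean [488.9 125.9  51.3]
scene lip 428 c [427.2 125.3] size [129.8  37. ] ang 86.97 zmed 56.4 mean [427.9 127.6  56.6]
scene cover 904 c [ 500.6 -211.4] size [165.5 215.7] ang 89.51 zmed 7.5 mean [ 499.5 -196.3    7.5]
scene handle 92 c [ 494.7 -200. ] size [61.5 20.5] ang 16.19 zmed 36.4 mean [ 496.1 -198.7   36.4]
scene deck 951 c [507.8 122. ] size [129.7 191.7] ang 86.54 zmed 37.7 mean [513.8 121.1  37.7]
```

```bash
cat >> h.py <<'E'
from scipy.spatial.transform import Rotation as Ro
def Rd(yaw,tilt=0):
    """tool down, tool y at world angle yaw (deg); tilt: turn about tool y (deg)"""
    a=np.radians(yaw); y=np.array([np.cos(a),np.sin(a),0]); z=np.array([0,0,-1.]); x=np.cross(y,z)
    return np.stack([x,y,z],1)@Ro.from_rotvec([0,tilt,0],degrees=True).as_matrix()
def go(p,yaw,tilt=0):
    s=state(); R=np.array(s["tcp_rot"]); d=R.T@(np.array(p)-s["tcp_pos"])
    r=Ro.from_matrix(R.T@Rd(yaw,tilt)).as_rotvec(degrees=True)
    print("shift",d.round(4),"rot",r.round(1),"t",s["time"],"w",round(s["grip_width"],4),"F",np.round(s["ft_force"],1), "q",np.round(s["joint_positions"],2))
C=np.array([.5104,.1212]); PHI=-3.0
def cw(x,y=0):
    a=np.radians(PHI); return C+np.array([x*np.cos(a)-y*np.sin(a),x*np.sin(a)+y*np.cos(a)])/1000
E
python3 - <<'E'
from h import *
go([.553,.3761,.1],-9.8)
go([.553,.3761,.016],-9.8)
E
```

```text
shift [-0.4141 -0.0999  0.1146] rot [ 0.   0.  82.3] t 1.4 w 0.0951 F [-0.4 -0.  -0.1] q [ 1.16  0.49  1.56 -0.    1.09 -0.11]
shift [-0.4141 -0.0999  0.1986] rot [ 0.   0.  82.3] t 1.4 w 0.0951 F [-0.4 -0.  -0.1] q [ 1.16  0.49  1.56 -0.    1.09 -0.11]
```

send_rows --series '[[[-0.414,-0.1,0.115],[0,0,82.3],-0.4],[[-0.414,-0.1,0.115],[0,0,82.3],-0.4],[[-0.414,-0.1,0.115],[0,0,82.3],-0.4],[[-0.414,-0.1,0.115],[0,0,82.3],-0.4],[[-0.414,-0.1,0.115],[0,0,82.3],-0.4],[[-0.414,-0.1,0.115],[0,0,82.3],-0.4],[[-0.414,-0.1,0.115],[0,0,82.3],-0.4],[[-0.414,-0.1,0.115],[0,0,82.3],-0.4]]'

```text
time: 2.2
tcp_pos: [0.5205, 0.3953, 0.1099]
tcp_rot: [[-0.059, 0.998, 0.0], [0.998, 0.059, 0.0], [0.0, 0.0, -1.0]]
ft_force: [0.3, 1.2, 0.1]
grip_width: 0.0664
```

send_rows --series '[[[0,0,0],[0,0,0],-0.4]]'

```text
time: 2.3
tcp_pos: [0.5228, 0.393, 0.1084]
tcp_rot: [[-0.055, 0.998, -0.001], [0.998, 0.055, -0.001], [-0.001, -0.001, -1.0]]
ft_force: [-0.4, -0.9, 0.1]
grip_width: 0.0666
```

```bash
python3 - <<'E'
from h import *
go([.553,.3761,.1],-9.8)
go([.553,.3761,.016],-9.8)
E
```

```text
shift [-0.0185  0.0293  0.0084] rot [-0.   0.1 13. ] t 2.3 w 0.0666 F [-0.4 -0.9  0.1] q [ 0.54  0.64  1.59 -0.    0.91  0.49]
shift [-0.0184  0.0294  0.0924] rot [-0.   0.1 13. ] t 2.3 w 0.0666 F [-0.4 -0.9  0.1] q [ 0.54  0.64  1.59 -0.    0.91  0.49]
```

send_rows --series '[[[-0.0185,0.0293,0.01],[0,0,13],-0.4],[[-0.0185,0.0293,0.02],[0,0,13],-0.4],[[-0.0185,0.0293,0.05],[0,0,13],-0.4],[[-0.0185,0.0293,0.08],[0,0,13],-0.4],[[-0.0185,0.0293,0.092],[0,0,13],-0.4],[[-0.0185,0.0293,0.092],[0,0,13],-0.4],[[-0.0185,0.0293,0.092],[0,0,13],1],[[-0.0185,0.0293,0.092],[0,0,13],1]]'

```text
time: 3.1
tcp_pos: [0.5498, 0.3805, 0.02]
tcp_rot: [[0.161, 0.987, 0.002], [0.987, -0.161, 0.001], [0.001, 0.002, -1.0]]
ft_force: [0.8, 0.1, 0.3]
grip_width: 0.0562
```

send_rows --series '[[[0,0,0],[0,0,0],1],[[0,0,0],[0,0,0],1],[[0,0,0],[0,0,0],1],[[0,0,-0.04],[0,0,0],1],[[0,0,-0.084],[0,0,0],1],[[0,0,-0.084],[0,0,0],1]]'

```text
time: 3.7
tcp_pos: [0.5513, 0.3812, 0.1081]
tcp_rot: [[0.161, 0.987, 0.007], [0.987, -0.161, 0.004], [0.005, 0.007, -1.0]]
ft_force: [0.2, -0.3, -1.1]
grip_width: 0.0357
```

```bash
python3 - <<'E'
from h import *
for p in (-22,36):
    go([*cw(p),.1],-3); go([*cw(p),.040],-3)
E
```

```text
shift [-0.2657 -0.0204  0.0065] rot [ 0.4 -0.3 -6.3] t 3.7 w 0.0357 F [ 0.2 -0.3 -1.1] q [0.51 0.66 1.55 0.   0.92 0.67]
shift [-0.266  -0.0208  0.0665] rot [ 0.4 -0.3 -6.3] t 3.7 w 0.0357 F [ 0.2 -0.3 -1.1] q [0.51 0.66 1.55 0.   0.92 0.67]
shift [-0.2593  0.0373  0.007 ] rot [ 0.4 -0.3 -6.3] t 3.7 w 0.0357 F [ 0.2 -0.3 -1.1] q [0.51 0.66 1.55 0.   0.92 0.67]
shift [-0.2596  0.0369  0.067 ] rot [ 0.4 -0.3 -6.3] t 3.7 w 0.0357 F [ 0.2 -0.3 -1.1] q [0.51 0.66 1.55 0.   0.92 0.67]
```

send_rows --series '[[[-0.2593,0.0373,0.007],[0,0,-6.3],1],[[-0.2593,0.0373,0.007],[0,0,-6.3],1],[[-0.2593,0.0373,0.007],[0,0,-6.3],1],[[-0.2593,0.0373,0.007],[0,0,-6.3],1],[[-0.2593,0.0373,0.007],[0,0,-6.3],1],[[-0.2593,0.0373,0.007],[0,0,-6.3],1],[[-0.2593,0.0373,0.007],[0,0,-6.3],1],[[-0.2593,0.0373,0.007],[0,0,-6.3],1]]'

```text
time: 4.5
tcp_pos: [0.5443, 0.1187, 0.0951]
tcp_rot: [[0.052, 0.999, -0.0], [0.999, -0.052, 0.0], [0.0, -0.0, -1.0]]
ft_force: [-0.1, -0.3, -1.2]
grip_width: 0.036
```

```bash
python3 - <<'E'
from h import *
go([*cw(36),.1],-3)
s=state(); print(s["tcp_pos"]); c=eyes.camera("wrist"); save("w1",c["frame"]); P=cloud(c,s); print(np.array(c["T_tool_cam"]).round(3))
np.save("w1",P); np.save("w1rgb",c["frame"])
t=eyes.camera("scene"); save("s1",t["frame"][100:340,220:480]); np.save("s1",cloud(t)); np.save("s1rgb",t["frame"])
go([*cw(36),.1],-3)
E
```

```text
shift [ 0.0007  0.002  -0.0049] rot [-0. -0.  0.] t 4.5 w 0.036 F [-0.1 -0.3 -1.2] q [0.1  0.55 1.85 0.   0.75 0.15]
[0.5442983  0.1187135  0.09513715]
[[ 0.001  0.964  0.265  0.074]
 [ 1.    -0.001 -0.001 -0.   ]
 [-0.001  0.265 -0.964 -0.171]
 [ 0.     0.     0.     1.   ]]
shift [ 0.      0.0021 -0.0048] rot [-0.  -0.   0.1] t 4.6 w 0.0356 F [ 0.3 -0.3 -1.4] q [0.1  0.55 1.85 0.   0.75 0.15]
```

View pics/w1.png

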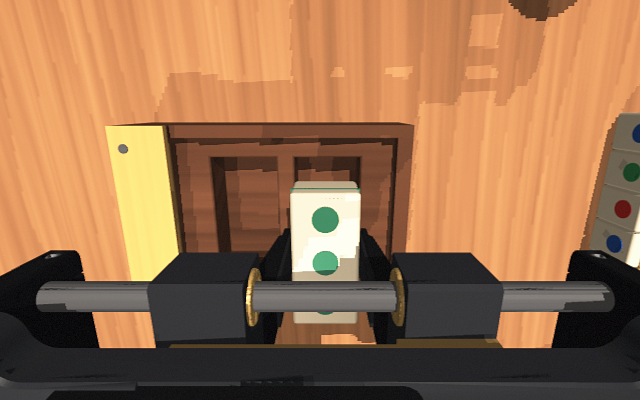

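```bash
python3 - <<'E'
from h import *
P=np.load("w1.npy"); R=np.load("w1rgb.npy").astype(int)
print("dot",P[263,325].round(4),P[220,325].round(4), "far edge col325",[ (r,P[r,325].round(3).tolist()) for r in (182,186,190,194,200)])
x,y,z=[P[...,i] for i in range(3)]
m=(z>.103)&(z<.118)&(np.abs(x-.545)<.05)&(np.abs(y-.119)<.06)&(R.sum(2)>450)
Q=P[m];print(len(Q),np.median(Q[:,2]),cv2.minAreaRect((Q[:,:2]*1000).astype(np.float32)))
# pocket/case from wrist: local coordinates in assumed case frame
a=np.radians(PHI); u=np.array([np.cos(a),np.sin(a)]);v=np.array([-u[1],u[0]])
cx=((P[...,:2]-C)@u)*1000; cy=((P[...,:2]-C)@v)*1000
for r in (170,200,225):
    print(r,[(c,cx[r,c].round(0),cy[r,c].round(0),(z[r,c]*1000).round(0)) for c in range(110,420,6)])
E
```

```text
dot [0.5443 0.1143 0.1061] [0.5455 0.1384 0.1062] far edge col325 [(182, [0.546, 0.153, 0.081]), (186, [0.546, 0.153, 0.092]), (190, [0.546, 0.153, 0.102]), (194, [0.546, 0.152, 0.106]), (200, [0.546, 0.149, 0.106])]
5632 0.10673946568423054 ((544.3477172851562, 115.70575714111328), (75.63072967529297, 35.59114456176758), 87.06510925292969)
170 [(110, np.float64(-140.0), np.float64(26.0), np.float64(1.0)), (116, np.float64(-99.0), np.float64(36.0), np.float64(58.0)), (122, np.float64(-95.0), np.float64(36.0), np.float64(58.0)), (128, np.float64(-92.0), np.float64(36.0), np.float64(57.0)), (134, np.float64(-87.0), np.float64(36.0), np.float64(58.0)), (140, np.float64(-84.0), np.float64(36.0), np.float64(57.0)), (146, np.float64(-80.0), np.float64(36.0), np.float64(58.0)), (152, np.float64(-76.0), np.float64(36.0), np.float64(58.0)), (158, np.float64(-72.0), np.float64(36.0), np.float64(58.0)), (164, np.float64(-68.0), np.float64(36.0), np.float64(58.0)), (170, np.float64(-67.0), np.float64(35.0), np.float64(53.0)), (176, np.float64(-69.0), np.float64(33.0), np.float64(40.0)), (182, np
[... 8144 characters left out ...]
7.0), np.float64(107.0)), (356, np.float64(50.0), np.float64(17.0), np.float64(107.0)), (362, np.float64(61.0), np.float64(-8.0), np.float64(39.0)), (368, np.float64(65.0), np.float64(-8.0), np.float64(40.0)), (374, np.float64(70.0), np.float64(-8.0), np.float64(39.0)), (380, np.float64(75.0), np.float64(-8.0), np.float64(38.0)), (386, np.float64(79.0), np.float64(-8.0), np.float64(39.0)), (392, np.float64(81.0), np.float64(-5.0), np.float64(47.0)), (398, np.float64(85.0), np.float64(-4.0), np.float64(49.0)), (404, np.float64(90.0), np.float64(-5.0), np.float64(48.0)), (410, np.float64(107.0), np.float64(-22.0), np.float64(-0.0)), (416, np.float64(112.0), np.float64(-21.0), np.float64(1.0))]
```

send_rows --series '[[[0.0037,0.0018,0.0],[0,0,0],1],[[0.0037,0.0018,0.015],[0,0,0],1],[[0.0037,0.0018,0.03],[0,0,0],1],[[0.0037,0.0018,0.045],[0,0,0],1],[[0.0037,0.0018,0.053],[0,0,0],1],[[0.0037,0.0018,0.053],[0,0,0],1],[[0.0037,0.0018,0.053],[0,0,0],1]]'

```text
time: 5.3
tcp_pos: [0.5464, 0.1222, 0.0427]
tcp_rot: [[0.051, 0.999, 0.0], [0.999, -0.051, 0.0], [0.0, 0.0, -1.0]]
ft_force: [0.2, 0.1, -1.2]
grip_width: 0.036
```

send_rows --series '[[[0,0,0],[0,0,0],-0.05],[[0,0,0],[0,0,0],-0.05],[[0,0,0],[0,0,0],-0.05],[[0,0,-0.03],[0,0,0],-0.05],[[0,0,-0.07],[0,0,0],-0.05],[[0,0,-0.09],[0,0,0],-0.2],[[0,0,-0.09],[0,0,0],-0.4]]'

```text
time: 6.0
tcp_pos: [0.5475, 0.1218, 0.1354]
tcp_rot: [[0.052, 0.999, 0.006], [0.999, -0.052, 0.001], [0.001, 0.005, -1.0]]
ft_force: [0.9, -0.1, -0.0]
grip_width: 0.0601
```

```bash
python3 - <<'E'
from h import *
t=eyes.camera("scene"); P=cloud(t); p=P.reshape(-1,3); R=t["frame"].reshape(-1,3).astype(int)
a=np.radians(PHI); u=np.array([np.cos(a),np.sin(a)]);v=np.array([-u[1],u[0]])
q=np.c_[(p[:,:2]-C)@u,(p[:,:2]-C)@v,p[:,2]]*1000
m=(q[:,0]>10)&(q[:,0]<62)&(abs(q[:,1])<45)&(R.sum(1)>380)&(q[:,2]<60); Q=q[m]; print(len(Q),np.median(Q,0).round(1),np.ptp(Q,0).round(1))
print(cv2.minAreaRect(Q[:,:2].astype(np.float32)))
go([.4175,.3453,.11],18.1)
E
```

```text
222 [40.   3.  35.5] [35.4 74.5  8.3]
((39.65855407714844, 0.14179611206054688), (35.088016510009766, 74.62271881103516), 0.6027051210403442)
shift [ 0.2166 -0.1407  0.0233] rot [  0.2   0.  -21.1] t 6.05 w 0.0636 F [ 0.  -0.1  0.3] q [0.1  0.5  1.81 0.   0.83 0.15]
```

send_rows --series '[[[0.2166,-0.1407,0.0233],[0,0,-21.1],-0.3],[[0.2166,-0.1407,0.0233],[0,0,-21.1],-0.3],[[0.2166,-0.1407,0.0233],[0,0,-21.1],-0.3],[[0.2166,-0.1407,0.0233],[0,0,-21.1],-0.3],[[0.2166,-0.1407,0.0233],[0,0,-21.1],-0.3],[[0.2166,-0.1407,0.0233],[0,0,-21.1],-0.3],[[0.2166,-0.1407,0.0233],[0,0,-21.1],-0.3],[[0.2166,-0.1407,0.0233],[0,0,-21.1],-0.3]]'

```text
time: 6.85
tcp_pos: [0.4172, 0.3445, 0.1085]
tcp_rot: [[-0.311, 0.95, -0.001], [0.95, 0.311, -0.001], [-0.0, -0.001, -1.0]]
ft_force: [0.6, -0.4, -0.6]
grip_width: 0.0619
```

```bash
python3 - <<'E'
from h import *
s=state(); c=eyes.camera("wrist"); P=cloud(c,s)
x,y,z=[P[...,i] for i in range(3)]; R=c["frame"]
m=(z>.024)&(z<.036)&(abs(x-.417)<.05)&(abs(y-.345)<.06)
Q=P[m]; print(len(Q),cv2.minAreaRect((Q[:,:2]*1000).astype(np.float32)))
go([.4175,.3453,.018],18.1)
E
```

```text
4217 ((417.0633544921875, 345.7210998535156), (36.044219970703125, 75.79061126708984), 17.852550506591797)
shift [0.0011 0.0003 0.0907] rot [-0.  0. -0.] t 6.9 w 0.062 F [-0.3  0.3 -0.2] q [ 0.57  0.51  1.87 -0.    0.76  0.25]
```

send_rows --series '[[[0.001,0,0.03],[0,0,0],-0.3],[[0.001,0,0.07],[0,0,0],-0.3],[[0.001,0,0.091],[0,0,0],-0.3],[[0.001,0,0.091],[0,0,0],-0.3],[[0.001,0,0.091],[0,0,0],1],[[0.001,0,0.091],[0,0,0],1],[[0.001,0,0.091],[0,0,0],1],[[0.001,0,0.091],[0,0,0],1]]'

```text
time: 7.7
tcp_pos: [0.4171, 0.3464, 0.0191]
tcp_rot: [[-0.311, 0.95, 0.001], [0.95, 0.311, 0.001], [0.001, 0.002, -1.0]]
ft_force: [0.3, -1.8, 7.2]
grip_width: 0.036
```

send_rows --series '[[[0,0,0],[0,0,0],1],[[0,0,-0.04],[0,0,0],1],[[0,0,-0.08],[0,0,0],1],[[0,0,-0.09],[0,0,0],1],[[0,0,-0.09],[0,0,0],1]]'

```text
time: 8.2
tcp_pos: [0.4171, 0.3467, 0.1096]
tcp_rot: [[-0.311, 0.95, 0.003], [0.95, 0.311, 0.002], [0.001, 0.003, -1.0]]
ft_force: [-0.2, -0.3, -1.5]
grip_width: 0.0357
```

```bash
python3 - <<'E'
from h import *
go([*cw(-22),.105],-3)
E
```

```text
shift [-0.2354 -0.0021  0.0044] rot [ 0.2 -0.1 21.1] t 8.2 w 0.0357 F [-0.2 -0.3 -1.5] q [0.57 0.51 1.87 0.   0.76 0.25]
```

send_rows --series '[[[-0.2354,-0.0021,0.004],[0,0,21.1],1],[[-0.2354,-0.0021,0.004],[0,0,21.1],1],[[-0.2354,-0.0021,0.004],[0,0,21.1],1],[[-0.2354,-0.0021,0.004],[0,0,21.1],1],[[-0.2354,-0.0021,0.004],[0,0,21.1],1],[[-0.2354,-0.0021,0.004],[0,0,21.1],1],[[-0.2354,-0.0021,0.004],[0,0,21.1],1],[[-0.2354,-0.0021,0.004],[0,0,21.1],1]]'

```text
time: 9.0
tcp_pos: [0.4873, 0.1225, 0.1033]
tcp_rot: [[0.051, 0.999, -0.001], [0.999, -0.051, 0.0], [-0.0, -0.001, -1.0]]
ft_force: [-0.4, 0.4, -1.0]
grip_width: 0.0357
```

```bash
python3 - <<'E'
from h import *
s=state(); c=eyes.camera("wrist"); P=cloud(c,s); R=c["frame"].astype(int)
x,y,z=[P[...,i] for i in range(3)]; q=s["tcp_pos"]
m=(abs(z-q[2]-.0115)<.004)&(abs(x-q[0])<.05)&(abs(y-q[1])<.06)
k=m&((R[...,1]>R[...,0]+20)|(R.sum(2)>450))
Q=P[k]; print(len(Q),np.median(Q[:,2]),cv2.minAreaRect((Q[:,:2]*1000).astype(np.float32)), cw(-22))
go([*cw(-22),.043],-3)
E
```

```text
6946 0.11504008917815485 ((487.3513488769531, 121.87832641601562), (76.06993865966797, 35.78697967529297), 86.71185302734375) [0.48843015 0.12235139]
shift [-0.0004  0.0012  0.0605] rot [-0.1  0.   0.1] t 9.05 w 0.036 F [ 0.4  0.3 -1.2] q [0.12 0.47 1.97 0.   0.7  0.17]
```

Box well-centred; lower and release.

send_rows --series '[[[0.0005,0.001,0.01],[0,0,0],1],[[0.0005,0.001,0.025],[0,0,0],1],[[0.0005,0.001,0.04],[0,0,0],1],[[0.0005,0.001,0.055],[0,0,0],1],[[0.0005,0.001,0.0605],[0,0,0],1],[[0.0005,0.001,0.0605],[0,0,0],1],[[0.0005,0.001,0.0605],[0,0,0],1]]'

```text
time: 9.75
tcp_pos: [0.489, 0.1227, 0.0437]
tcp_rot: [[0.051, 0.999, 0.0], [0.999, -0.051, 0.0], [0.0, 0.0, -1.0]]
ft_force: [0.3, -0.7, -0.5]
grip_width: 0.036
```

send_rows --series '[[[0,0,0],[0,0,0],-0.05],[[0,0,0],[0,0,0],-0.05],[[0,0,0],[0,0,0],-0.05],[[0,0,-0.03],[0,0,0],-0.05],[[0,0,-0.07],[0,0,0],-0.05],[[0,0,-0.1],[0,0,0],-0.2],[[0,0,-0.1],[0,0,0],-0.2]]'

```text
time: 10.45
tcp_pos: [0.4905, 0.1225, 0.1473]
tcp_rot: [[0.052, 0.999, 0.007], [0.999, -0.052, 0.001], [0.001, 0.007, -1.0]]
ft_force: [0.2, -0.8, -0.1]
grip_width: 0.0559
```

```bash
python3 - <<'E'
from h import *
t=eyes.camera("scene"); P=cloud(t); p=P.reshape(-1,3); R=t["frame"].reshape(-1,3).astype(int)
a=np.radians(PHI); u=np.array([np.cos(a),np.sin(a)]);v=np.array([-u[1],u[0]])
q=np.c_[(p[:,:2]-C)@u,(p[:,:2]-C)@v,p[:,2]]*1000
for lo,hi in((-47,2),(10,62)):
  m=(q[:,0]>lo)&(q[:,0]<hi)&(abs(q[:,1])<45)&((R.sum(1)>380)|(R[:,1]>R[:,0]+15))&(q[:,2]<60); Q=q[m]; print(len(Q),np.median(Q,0).round(1),np.ptp(Q,0).round(1),cv2.minAreaRect(Q[:,:2].astype(np.float32)))
save("s2",cv2.resize(t["frame"][150:260,270:410],None,fx=4,fy=4))
# cover refined by scene: colour + height; top face
x,y,z=p.T; m=(abs(z-.008)<.004)&(abs(x-.494)<.12)&(abs(y+.2)<.1)&(R[:,0]>150)&(R[:,1]>R[:,0]*.72)
Q=p[m];print(len(Q),cv2.minAreaRect((Q[:,:2]*1000).astype(np.float32)))
T=np.load("top.npy").reshape(-1,3);Rt=np.load("toprgb.npy").reshape(-1,3).astype(int); x,y,z=T.T
m=(z>.005)&(z<.012)&(abs(x-.494)<.12)&(abs(y+.2)<.1)&(Rt[:,1]>Rt[:,0]*.72)&(Rt[:,0]>130)
Q=T[m];print(len(Q),cv2.minAreaRect((Q[:,:2]*1000).astype(np.float32)))
go([.494,-.200,.15],-74.5);go([.494,-.200,.15],105.5)
E
```

```text
256 [-17.4   3.9  35.6] [36.4 75.5 11.2] ((-18.196895599365234, 0.9194107055664062), (75.58648681640625, 36.26055145263672), 89.72386932373047)
257 [40.1  1.1 35.5] [35.  74.6 11.5] ((39.242916107177734, 0.3621940612792969), (34.977081298828125, 74.5987319946289), 0.27044185996055603)
831 ((495.7428283691406, -200.0389404296875), (160.89324951171875, 106.15869903564453), 15.818584442138672)
1076 ((495.4013366699219, -200.44003295898438), (161.26394653320312, 103.55658721923828), 16.029403686523438)
shift [-0.3217  0.0211 -0.0048] rot [ 0.2 -0.2 71.5] t 10.5 w 0.0566 F [ 0.1 -0.3 -0.5] q [0.11 0.41 1.93 0.   0.8  0.17]
shift [-0.3217  0.0211 -0.0048] rot [   0.2    0.2 -108.5] t 10.5 w 0.0566 F [ 0.1 -0.3 -0.5] q [0.11 0.41 1.93 0.   0.8  0.17]
```

View pics/s2.png

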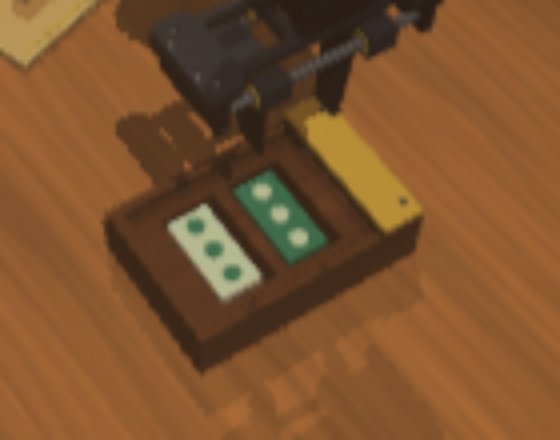

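send_rows --series '[[[-0.3217,0.0211,0.0],[0,0,71],-0.1],[[-0.3217,0.0211,0.0],[0,0,71],-0.1],[[-0.3217,0.0211,0.0],[0,0,71],-0.1],[[-0.3217,0.0211,0.0],[0,0,71],-0.1],[[-0.3217,0.0211,0.0],[0,0,71],-0.1],[[-0.3217,0.0211,0.0],[0,0,71],-0.1],[[-0.3217,0.0211,0.0],[0,0,71],-0.1],[[-0.3217,0.0211,0.0],[0,0,71],-0.1]]'

```text
time: 11.3
tcp_pos: [0.4928, -0.203, 0.1422]
tcp_rot: [[0.953, 0.304, -0.001], [0.304, -0.953, 0.0], [-0.001, -0.001, -1.0]]
ft_force: [-0.8, 0.1, 0.2]
grip_width: 0.0526
```

send_rows --series '[[[0,0,0],[0,0,0],-0.1],[[0,0,0],[0,0,0],-0.1]]'

```text
time: 11.5
tcp_pos: [0.4929, -0.1996, 0.1427]
tcp_rot: [[0.948, 0.318, -0.001], [0.318, -0.948, 0.001], [-0.001, -0.001, -1.0]]
ft_force: [-0.7, -0.4, -0.4]
grip_width: 0.0527
```

```bash
python3 - <<'E'
from h import *
s=state(); c=eyes.camera("wrist"); P=cloud(c,s); p=P.reshape(-1,3); x,y,z=p.T
m=(abs(z-.038)<.005)&(abs(x-.494)<.06)&(abs(y+.2)<.06); Q=p[m]; print("handle",len(Q),cv2.minAreaRect((Q[:,:2]*1000).astype(np.float32)),Q[:,2].mean())
R=c["frame"].reshape(-1,3).astype(int)
m=(abs(z-.008)<.0035)&(abs(x-.494)<.12)&(abs(y+.2)<.12)&(R[:,0]>100); Q=p[m]; print("cover",len(Q),cv2.minAreaRect((Q[:,:2]*1000).astype(np.float32)))
print(s["tcp_pos"]);go([.4948,-.2002,.1],-74.1); go([.4948,-.2002,.013],-74.1)
E
```

```text
handle 1384 ((494.0184326171875, -200.9098663330078), (60.095298767089844, 18.02798843383789), 15.913084030151367) 0.038603977824022265
cover 16117 ((493.73797607421875, -200.99588012695312), (160.48728942871094, 104.20085144042969), 16.087989807128906)
[ 0.49293589 -0.19963859  0.14274963]
shift [0.0014 0.0013 0.043 ] rot [-0.   0.   2.6] t 11.55 w 0.0523 F [-0.1  0.   0. ] q [-0.51  0.45  1.87  0.    0.83  0.74]
shift [0.0015 0.0013 0.13  ] rot [-0.   0.   2.6] t 11.55 w 0.0523 F [-0.1  0.   0. ] q [-0.51  0.45  1.87  0.    0.83  0.74]
```

send_rows --series '[[[0.0006,0.0015,0.02],[0,0,2.5],-0.1],[[0.0006,0.0015,0.06],[0,0,2.5],-0.1],[[0.0006,0.0015,0.1],[0,0,2.5],-0.1],[[0.0006,0.0015,0.12],[0,0,2.5],-0.1],[[0.0006,0.0015,0.129],[0,0,2.5],-0.1],[[0.0006,0.0015,0.129],[0,0,2.5],-0.1],[[0.0006,0.0015,0.129],[0,0,2.5],1],[[0.0006,0.0015,0.129],[0,0,2.5],1]]'

```text
time: 12.35
tcp_pos: [0.4949, -0.2014, 0.0158]
tcp_rot: [[0.962, 0.273, 0.002], [0.273, -0.962, -0.001], [0.002, 0.001, -1.0]]
ft_force: [0.4, -0.1, -0.4]
grip_width: 0.0412
```

send_rows --series '[[[0,0,0],[0,0,0],1],[[0,0,0],[0,0,0],1],[[0,0,0],[0,0,0],1],[[0,0,-0.03],[0,0,0],1],[[0,0,-0.07],[0,0,0],1],[[0,0,-0.11],[0,0,0],1],[[0,0,-0.13],[0,0,0],1],[[0,0,-0.13],[0,0,0],1]]'

```text
time: 13.15
tcp_pos: [0.4952, -0.2018, 0.1471]
tcp_rot: [[0.962, 0.272, 0.004], [0.272, -0.962, -0.002], [0.004, 0.003, -1.0]]
ft_force: [-0.3, -0.4, -2.3]
grip_width: 0.018
```

```bash
python3 - <<'E'
from h import *
print(state()["tcp_pos"],state()["tcp_rot"][:,2])
go([*cw(25),.14],-93,7)
E
```

```text
[ 0.49522996 -0.20175346  0.14712676] [ 0.00432884 -0.00231609 -0.99998795]
shift [ 0.126  -0.2986  0.0066] rot [-1.   6.7 18.8] t 13.15 w 0.018 F [-0.3 -0.4 -2.3] q [-0.51  0.45  1.86  0.    0.83  0.78]
```

send_rows --series '[[[0.126,-0.2986,0.0],[-1,6.7,18.8],1],[[0.126,-0.2986,0.0],[-1,6.7,18.8],1],[[0.126,-0.2986,0.0],[-1,6.7,18.8],1],[[0.126,-0.2986,0.0],[-1,6.7,18.8],1],[[0.126,-0.2986,0.0],[-1,6.7,18.8],1],[[0.126,-0.2986,0.0],[-1,6.7,18.8],1],[[0.126,-0.2986,0.0],[-1,6.7,18.8],1],[[0.126,-0.2986,0.0],[-1,6.7,18.8],1]]'

```text
time: 13.95
tcp_pos: [0.5338, 0.1232, 0.1429]
tcp_rot: [[0.992, -0.049, 0.115], [-0.049, -0.999, -0.004], [0.115, -0.002, -0.993]]
ft_force: [-0.2, -0.3, -2.2]
grip_width: 0.0176
```

send_rows --series '[[[0,0,0],[0,0,0],1],[[0,0,0],[0,0,0],1]]'

```text
time: 14.15
tcp_pos: [0.534, 0.1195, 0.1437]
tcp_rot: [[0.992, -0.054, 0.116], [-0.054, -0.999, -0.005], [0.116, -0.002, -0.993]]
ft_force: [-0.3, -0.7, -2.6]
grip_width: 0.0179
```

```bash
cat >> h.py <<'E'
def cover_pose(cam="wrist",name=None):
    """fit cover top plane + rectangle; return lower end edge etc. in case frame (mm)"""
    s=state(); c=eyes.camera(cam); P=cloud(c,s); R=c["frame"].astype(int)
    if name: save(name,c["frame"])
    a=np.radians(PHI); u=np.array([np.cos(a),np.sin(a)]);v=np.array([-u[1],u[0]])
    p=P.reshape(-1,3); q=np.c_[(p[:,:2]-C)@u,(p[:,:2]-C)@v,p[:,2]]*1000
    # tool in case frame
    M=np.array([[*u,0],[*v,0],[0,0,1]]); Rt=M@np.array(s["tcp_rot"]); t=np.r_[(np.array(s["tcp_pos"])[:2]-C)@u,(np.array(s["tcp_pos"])[:2]-C)@v,s["tcp_pos"][2]]*1000
    l=(q-t)@Rt   # tool coords
    col=R.reshape(-1,3); m=(abs(l[:,2]-5)<8)&(abs(l[:,0])<100)&(abs(l[:,1])<70)&(col[:,0]>110)&(col[:,1]>.68*col[:,0])
    L=l[m]; 
    for _ in range(3):
        A=np.c_[L[:,:2],np.ones(len(L))]; k=np.linalg.lstsq(A,L[:,2],rcond=None)[0]; L=L[abs(A@k-L[:,2])<2]
    r=cv2.minAreaRect(L[:,:2].astype(np.float32))
    print("tool case",t.round(1),"tilt",np.degrees(np.arcsin(Rt[2,0])).round(2),"x-axis",Rt[:,0].round(3),"y-ax",Rt[:,1].round(3))
    print("cover in tool: n",len(L),"plane",k.round(4),"rect",np.round(r[0],1),np.round(r[1],1),round(r[2],2))
E
python3 - <<'E'
from h import *
cover_pose("wrist","w3"); cover_pose("top"); cover_pose("scene")
E
```

```text
tool case [ 23.7  -0.4 143.7] tilt 6.66 x-axis [ 0.993 -0.002  0.116] y-ax [-0.001 -1.    -0.002]
cover in tool: n 27068 plane [-2.0000e-04  4.0000e-04  6.1287e+00] rect [ 5.3 -0. ] [104.3 147.9] 89.95
tool case [ 23.8  -0.6 144. ] tilt 6.68 x-axis [ 0.993 -0.002  0.116] y-ax [-0.002 -1.    -0.002]
cover in tool: n 102 plane [5.1000e-03 8.8000e-03 6.4177e+00] rect [60.8  4.7] [ 55.9 114.3] 26.43
tool case [ 24.   -0.7 144.2] tilt 6.71 x-axis [ 0.993 -0.003  0.117] y-ax [-0.002 -1.    -0.002]
cover in tool: n 776 plane [-1.1000e-03 -1.0000e-04  7.7105e+00] rect [ 0.5 -0.5] [161.2 105.4] 0.39
```

View pics/w3.png

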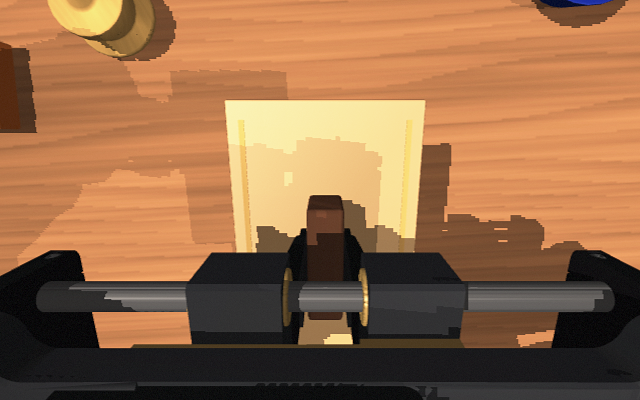

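send_rows --series '[[[-0.003,0,0.025],[0,0,0],1],[[-0.006,0,0.05],[0,0,0],1],[[-0.0082,0,0.07],[0,0,0],1],[[-0.0092,0,0.0785],[0,0,0],1],[[-0.0092,0,0.0785],[0,0,0],1],[[-0.0092,0,0.0785],[0,0,0],1]]'

```text
time: 14.9
tcp_pos: [0.535, 0.1202, 0.0662]
tcp_rot: [[0.992, -0.054, 0.118], [-0.053, -0.999, -0.004], [0.118, -0.002, -0.993]]
ft_force: [0.3, 1.5, -1.1]
grip_width: 0.0178
```

```bash
python3 - <<'E'
from h import *
cover_pose("wrist"); cover_pose("scene","s4"); print(state()["ft_force"])
im=cv2.imread("pics/s4.png")[140:260,250:430]; cv2.imwrite("pics/s4c.png",cv2.resize(im,None,fx=4,fy=4))
E
```

```text
tool case [24.6  0.3 66.2] tilt 6.79 x-axis [ 0.993 -0.001  0.118] y-ax [-0.001 -1.    -0.002]
cover in tool: n 27088 plane [-2.0000e-04  5.0000e-04  6.1408e+00] rect [ 5.2 -0. ] [104.2 148.2] 89.96
tool case [24.7  0.5 66.5] tilt 6.83 x-axis [ 0.993 -0.001  0.119] y-ax [-0.001 -1.    -0.002]
cover in tool: n 625 plane [ 8.500e-03 -1.000e-04  7.137e+00] rect [ 1.4 -0.7] [159.1 105.3] 0.1
[ 0.7073451   0.64689479 -2.02635157]
```

View pics/s4c.png

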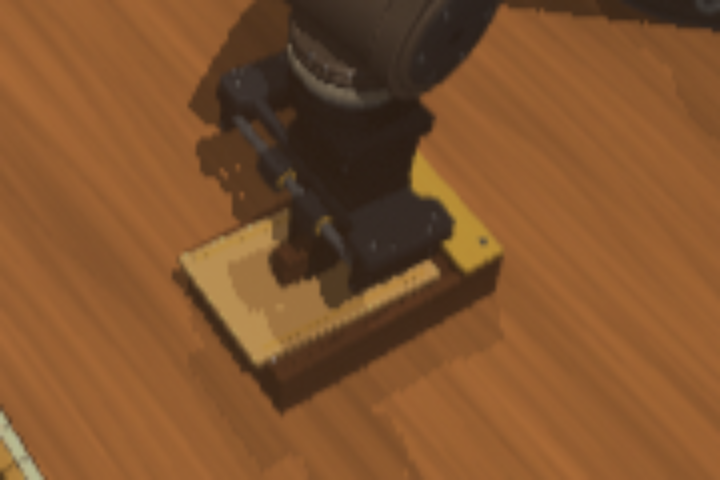

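send_rows --series '[[[-0.0003,0,0.0025],[0,0,0],1],[[-0.0003,0,0.0025],[0,0,0],1],[[-0.0052,0,0.0019],[0,0,0],1],[[-0.0102,0,0.0013],[0,0,0],1],[[-0.0102,0,0.0013],[0,0,0],1],[[-0.0102,0,0.0013],[0,0,0],1]]'

```text
time: 15.6
tcp_pos: [0.5245, 0.1211, 0.0632]
tcp_rot: [[0.992, -0.053, 0.118], [-0.053, -0.999, -0.004], [0.118, -0.002, -0.993]]
ft_force: [-0.2, -0.5, -1.3]
grip_width: 0.0175
```

```bash
python3 - <<'E'
from h import *
cover_pose("wrist"); print(state()["ft_force"])
E
```

```text
tool case [14.1  0.6 63.2] tilt 6.75 x-axis [ 0.993 -0.001  0.118] y-ax [-0.001 -1.    -0.002]
cover in tool: n 27097 plane [-1.0000e-04  3.0000e-04  6.1378e+00] rect [ 5.3 -0.1] [148.  104.3] 0.03
[ 0.03422309 -0.12725142 -2.03545835]
```

send_rows --series '[[[-0.004,0,-0.0005],[0,0,0],1],[[-0.008,0,-0.001],[0,0,0],1],[[-0.012,0,-0.0014],[0,0,0],1],[[-0.016,0,-0.0019],[0,0,0],1],[[-0.0194,0,-0.0023],[0,0,0],1],[[-0.0194,0,-0.0023],[0,0,0],1],[[-0.0194,0,-0.0023],[0,0,0],1]]'

```text
time: 16.35
tcp_pos: [0.506, 0.1221, 0.0635]
tcp_rot: [[0.991, -0.053, 0.12], [-0.053, -0.999, -0.004], [0.12, -0.002, -0.993]]
ft_force: [5.4, -2.2, -2.4]
grip_width: 0.018
```

```bash
python3 - <<'E'
from h import *
cover_pose("wrist"); print(state()["ft_force"],state()["ft_torque"])
E
```

```text
tool case [-4.4  0.7 63.5] tilt 6.91 x-axis [ 0.993 -0.001  0.12 ] y-ax [-0.001 -1.    -0.002]
cover in tool: n 26925 plane [-3.0000e-03  2.0000e-04  6.1413e+00] rect [6.9 0.1] [104.3 145.4] 89.88
[ 5.67340617 -1.66352145 -3.18503857] [-0.30594631 -1.0049154   0.02646422]
```

send_rows --series '[[[-0.0015,0,0.0004],[0,0,0],1],[[-0.0015,0,0.0004],[0,0,0],1],[[-0.0013,0,0.003],[0,-1.7,0],1],[[-0.0009,0,0.0058],[0,-3.4,0],1],[[-0.0007,0,0.0083],[0,-5.2,0],1],[[-0.0005,0,0.0107],[0,-6.9,0],1],[[-0.0005,0,0.0107],[0,-6.9,0],1],[[-0.0005,0,0.0107],[0,-6.9,0],1]]'

```text
time: 17.2
tcp_pos: [0.5073, 0.1221, 0.0529]
tcp_rot: [[0.999, -0.053, 0.001], [-0.053, -0.999, 0.002], [0.001, -0.002, -1.0]]
ft_force: [7.0, -1.0, 1.3]
grip_width: 0.0179
```

```bash
python3 - <<'E'
from h import *
cover_pose("wrist","w5"); print(state()["ft_force"],state()["ft_torque"])
E
```

```text
tool case [-3.1  0.7 52.9] tilt 0.07 x-axis [ 1.    -0.001  0.001] y-ax [-0.001 -1.    -0.002]
cover in tool: n 27255 plane [-7.0000e-04 -1.9000e-03  6.0168e+00] rect [ 5.2 -0. ] [104.4 147.8] 89.97
[ 7.72717335 -1.06866925  0.94278377] [-0.21814771 -1.07922426  0.07664227]
```

View pics/w5.png

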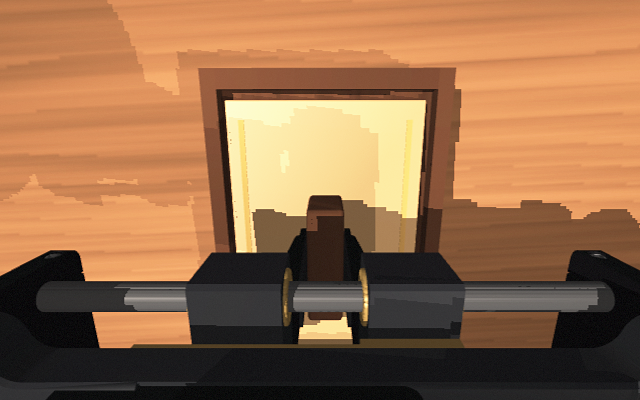

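send_rows --series '[[[0,0,0.0007],[0,0,0],1],[[0.0015,0,0.001],[0,0,0],1],[[0.003,0,0.001],[0,0,0],1],[[0.0045,0,0.001],[0,0,0],1],[[0.005,0,0.001],[0,0,0],1],[[0.005,0,0.001],[0,0,0],1]]'

```text
time: 17.85
tcp_pos: [0.5099, 0.1219, 0.0528]
tcp_rot: [[0.999, -0.053, -0.003], [-0.053, -0.999, 0.002], [-0.003, -0.002, -1.0]]
ft_force: [-6.6, 0.4, 21.5]
grip_width: 0.0175
```

send_rows --series '[[[0,0,0],[0,0,0],0.3],[[0,0,0],[0,0,0],0.1],[[0,0,0],[0,0,0],0.1],[[0,0,-0.02],[0,0,0],0.1],[[0,0,-0.06],[0,0,0],0.1],[[0,0,-0.1],[0,0,0],0.1],[[0,0,-0.1],[0,0,0],0.1]]'

```text
time: 18.55
tcp_pos: [0.5128, 0.1218, 0.1555]
tcp_rot: [[0.999, -0.053, 0.004], [-0.053, -0.999, 0.003], [0.004, -0.003, -1.0]]
ft_force: [-0.3, -0.1, 0.1]
grip_width: 0.0429
```

```bash
cat > chk.py <<'E'
from h import *
s=state(); c=eyes.camera("wrist"); P=cloud(c,s); R=c["frame"].reshape(-1,3).astype(int)
a=np.radians(PHI); u=np.array([np.cos(a),np.sin(a)]);v=np.array([-u[1],u[0]])
p=P.reshape(-1,3); q=np.c_[(p[:,:2]-C)@u,(p[:,:2]-C)@v,p[:,2]]*1000
def rep(n,m):
    Q=q[m]; k=np.linalg.lstsq(np.c_[Q[:,:2],np.ones(len(Q))],Q[:,2],rcond=None)[0]
    print(n,len(Q),"z",np.median(Q[:,2]).round(1),"slope",k[:2].round(4),cv2.minAreaRect(Q[:,:2].astype(np.float32)))
base=(abs(q[:,0])<90)&(abs(q[:,1])<60)
rep("plate",base&(abs(q[:,2]-46)<4)&(R[:,0]>110)&(R[:,1]>.68*R[:,0]))
rep("handle",(abs(q[:,0])<45)&(abs(q[:,1])<20)&(abs(q[:,2]-76)<5))
rep("endwall",(q[:,0]>75)&(abs(q[:,1])<70)&(q[:,2]>44)&(q[:,0]<100)&~((R[:,0]>110)&(R[:,1]>.68*R[:,0])))
print(s["time"],s["ft_force"])
save("w6",c["frame"]); t=eyes.camera("scene")["frame"]; save("s6",cv2.resize(t[150:260,260:410],None,fx=4,fy=4))
E
python3 chk.py
```

```text
plate 16726 z 46.8 slope [0.001  0.0004] ((5.548065185546875, 0.9147720336914062), (151.61575317382812, 104.0663070678711), 0.1127995178103447)
handle 1642 z 76.6 slope [-0.007   0.0073] ((2.2805042266845703, 0.6461277008056641), (17.716569900512695, 58.947269439697266), 89.48519897460938)
endwall 2357 z 48.8 slope [ 0.047  -0.0004] ((83.24212646484375, 0.16211700439453125), (16.353534698486328, 128.37716674804688), 0.00233436725102365)
18.55 [-0.3066665  -0.09152903  0.07630765]
```

View pics/w6.png

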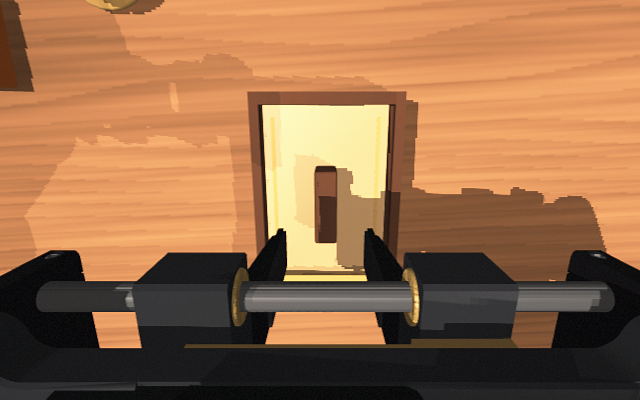

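```bash
python3 -c "
from plant import manip,state
s=state();print(s['time'],s['ft_force'],s['dq'].round(3) if hasattr(s['dq'],'round') else s['dq']);print(manip.close_job())"
```

```text
18.65 [-0.00217946 -0.92330258  0.36234358] [-0.002  0.032  0.022  0.    -0.005 -0.001]
the job is handed in; nothing more can be done
None
```

I packed both chip boxes, shut the case with the cover, and handed the job in at about 18.7 s of the 67 s allowed. The job gave no verdict, so the results below are from my own last checks.

- **Boxes:** The bone-white box went into the pocket nearer the plain end wall and the jade-green one into the pocket nearer the lip. Before I covered them, both tops read about 35.5 mm. Their middles were 3 to 4 mm off the pocket middles in x and 1 mm or less in y.
- **Cover:** I slid it under the lip at about 7° tilt and pushed the sprung bar in with about 6 to 8 N. Then I levelled it, eased it back against the end wall and let go.
- **Last check of the cover:** By its handle it sits at about case x 2.3 and y 0.7 mm, turned about 0.5° at most. The slope measured across it is about 0.001. Its top read 46.8 mm, against 46 mm when home; the end wall also read 0.8 mm too high, so I take the cover as fully seated.
- **Arm:** It was clear of the case, about 10 cm above where it let go, with a wrist force under 1 N.

No check failed. I did not re-measure the tile row, pusher, ashtray and incense holder, but no move went near them.

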